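# Put three swapped wagons back at their own loading tracks

## Task

All three wagons stand at the wrong loading track: put the green tank wagon on the track beside the two storage tanks, the red-brown car carrier on the track beside the two parked cars, and the black coil wagon on the track beside the two steel coils; the empty plain track is free for parking a wagon on the way. Each must end upright on its rails, in line with them and at the middle of the track's length. Set the wagons down without dropping or tipping any, and leave the glue bottle, paint tin and cleaning block where they are.

Things in the scene. Friction and masses are not known exactly. Their poses are not given: they have to be found in the camera images.
- tube_wagon: Loose wagon with a bright green lying round tank, 129x35x48 mm, 0.09 kg. Tank 34 mm across y, 112 long, 13 to 48 mm above the origin; grip it across at mid-length, TCP about 30 mm above the origin. Origin mid-length, mid-width, 1 mm below its flat underside (17 mm above a track's origin when on the rails); x lengthwise, z up; either end may lead.
- car_carrier: Loose empty red-brown two-deck car carrier wagon, 135x35x42 mm, 0.07 kg. Solid sides 28 mm apart in y, 1 to 23 and 32 to 36 mm above the origin; grip across at mid-length, TCP about 24 mm above the origin. Origin mid-length, mid-width, 1 mm below its flat underside (17 mm above a track's origin when on the rails); x lengthwise, z up; either end may lead.
- coil_wagon: Loose black wagon with stakes and fixed coil load, 155x37x38 mm, 0.1 kg. Sill y -17 to +15 mm, 1 to 12 mm above the origin, load narrower; grip the sill across at mid-length, fingertips 4 mm above the origin. Origin mid-length, mid-width, 1 mm below its flat underside (17 mm above a track's origin when on the rails); x lengthwise, z up; either end may lead.
- tank_yard: Fixed track module 180 mm long; base 26 mm to +y, 62 mm to -y. Origin at table height below the middle of the rails, x along the rails, z up. Flat rail tops 18 mm up. At -y a concrete yard, top 16 mm up, with two upright aluminium storage tanks, 34 mm across, tops 52 mm up, at x -52 and +52, y -41 mm; clear between them. Place of the green tank wagon.
- car_yard: Fixed track module 180 mm long; base 26 mm to +y, 62 mm to -y. Origin at table height below the middle of the rails, x along the rails, z up. Flat rail tops 18 mm up. At -y a dark grey parking yard, top 16 mm up, with two parked model cars 56x21x15 mm, fixed, at x -49 and +49, y -41 mm; clear between them. Place of the car carrier.
- coil_dock: Fixed track module 180 mm long; base 26 mm to +y, 62 mm to -y. Origin at table height below the middle of the rails, x along the rails, z up. Flat rail tops 18 mm up. At -y a plank dock, top 16 mm up, with two grey steel coils 25 mm long, tops 41 mm up, fixed, at x -49 and +49, y -41 mm; clear between them. Place of the coil wagon.
- spare_track: Fixed plain track module 180x52 mm with nothing beside it, empty at the start: the free spot. Origin at table height below the middle of the rails, x along the rails, z up. Flat rail tops 18 mm up.
- glue_bottle: Bystander: white glue bottle with red cap, 33x33x84 mm, standing loose behind the tracks; origin at the centre of its underside. Leave it.
- paint_tin: Bystander: small round red-brown and white paint tin, 33x33x28 mm, standing loose near the front edge; origin at the centre of its underside. Leave it.
- track_rubber: Bystander: brown cleaning block, 24x60x18 mm (long along its y), lying loose behind the tracks; origin at the centre of its underside. Leave it.

How it is judged (in metres and radians):
At the end, for the whole second after the job is handed in: Each wagon stands upright (within 0.06 rad) on the rails of its own track (green tank wagon: storage tanks; car carrier: parked cars; coil wagon: steel coils), its middle within 15 mm along and 10 mm across of the track's middle, within 0.12 rad of the rails' direction, at rest and released (x of tube_wagon in the frame of tank_yard between -0.015 and 0.015 m and y of tube_wagon in the frame of tank_yard between -0.01 and 0.01 m and z of tube_wagon in the frame of tank_yard between 0.013 and 0.021 m and angle between the x axis of tube_wagon and the x axis of tank_yard, either way round below 0.12 rad and angle between each of tube_wagon, car_carrier, coil_wagon's own z axis and vertical below 0.06 rad and linear speed of each of tube_wagon, car_carrier, coil_wagon below 0.01 m/s and contact force between each of tube_wagon, car_carrier, coil_wagon and the fingers below 0.05 N and x of car_carrier in the frame of car_yard between -0.015 and 0.015 m and y of car_carrier in the frame of car_yard between -0.01 and 0.01 m and z of car_carrier in the frame of car_yard between 0.013 and 0.021 m and angle between the x axis of car_carrier and the x axis of car_yard, either way round below 0.12 rad and x of coil_wagon in the frame of coil_dock between -0.015 and 0.015 m and y of coil_wagon in the frame of coil_dock between -0.01 and 0.01 m and z of coil_wagon in the frame of coil_dock between 0.013 and 0.021 m and angle between the x axis of coil_wagon and the x axis of coil_dock, either way round below 0.12 rad); the robot touches nothing.
It fails at once if a wagon tips over (more than 35 degrees) (angle between any of tube_wagon, car_carrier, coil_wagon's own z axis and vertical above 0.6 rad).
It fails at once if a wagon is dropped (falls faster than 0.7 m/s, touching nothing) ((contact force between tube_wagon and anything else below 0.001 N and linear speed of tube_wagon above 0.7 m/s) or (contact force between car_carrier and anything else below 0.001 N and linear speed of car_carrier above 0.7 m/s) or (contact force between coil_wagon and anything else below 0.001 N and linear speed of coil_wagon above 0.7 m/s)).
It fails at once if the glue bottle is pushed away (more than 30 mm) (distance of glue_bottle from where it was at the start of the episode above 0.03 m).
It fails at once if the paint tin is pushed away (more than 30 mm) (distance of paint_tin from where it was at the start of the episode above 0.03 m).
It fails at once if the cleaning block is pushed away (more than 30 mm) (distance of track_rubber from where it was at the start of the episode above 0.03 m).
It also fails if it takes over 96 s, if anything falls off the work surface, if the arm or the gripper's body presses on something with over 40 N, if the wrist force passes 120 N, or if a joint passes its speed limit or range.

## Robot

A 6-joint arm with a two-finger parallel gripper is mounted at the origin on a cart in front of the work surface, level with it; the furniture and walls round the work are solid. World frame = base frame: x ahead of the robot, y to its left, z up, the work surface at z = 0. Lengths are in m, angles in degrees, forces in N, time in s.
With the tool pointing down it reaches from about 0.325 to 0.85 m from the base axis. Payload 15.5 kg.
Tool frame: the origin (TCP) lies between the finger pads, 19 mm behind the fingertips; this is the grasp point; z points along the fingers, y is the line along which they close (so a half turn about z gives the same grasp; the last joint's range is limited). The gripper opens to 91 mm and grips with 3 to 60 N. Pads are 32 mm wide; open, the fingers measure 118 mm over their backs; the gripper's body (76 mm by 178 mm) begins 60 mm behind the grasp point.
Start: joints at [63.627, 28.281, 77.091, -0, 74.628, -5.472], TCP at [0.223, 0.584, 0.233] pointing down, gripper open.
Joint ranges: [-166.48, 166.48], [-47.26, 123.95], [12.59, 153.08], [-70.14, 250.14], [6.76, 159.57], [-176.63, 176.63]. Speed limits (degrees/s): [108.29, 108.29, 147.25, 172.46, 172.46, 172.46].

## Interface

Orientations are given as a 3x3 rotation matrix whose columns are the frame's x, y, z axes.
In Python, from workcell import manip, claw, sensors, grab_frame, camera_model, close_job gives the robot as it stands. Calls block until the motion is done:
- manip.move_to(position, orientation): joint-space move of the TCP to a pose.
- manip.move_linear(position, v=0.15, rotation=None, guard=None): straight line of the TCP; rotation=None keeps the orientation; v is the mean speed in m/s. With guard (N) it stops when the force on the tool has changed by that much, and returns True; else False.
- manip.movej(angles): joint-space move.
- claw.let_go() and claw.grab(f_grip=None): open the fingers fully, or close them until they stop; f_grip is the grip in N (None keeps the last).
- manip.sleep(seconds).
- manip.inverse_kinematics(position, orientation): joint angles nearest the present ones, or None.
- sensors.read_state(): the state.
- grab_frame(name): name is "scene" or "top" or "wrist"; returns (picture, depth): 420x560x3 uint8, red, green, blue; 420x560 float32, m along the optical axis (not along the pixel's ray), 0 where there is no reading.
- camera_model(name): a dict with "K" (3x3 intrinsics, pixels), "dist_coeffs" ([k1, k2, p1, p2, k3] as OpenCV has them; the pictures are not rectified), "R" (3x3) and "t" (3): a world point X has camera coordinates R X + t. Camera axes: x right, y down, z forward; pixel columns grow to the right and rows downward; lengths in m; the calibration is good to about 2 mm. A picture is of the moment at which its call begins: read the wrist's pose just before it. camera_model takes no time and is no camera call; for the wrist camera it gives the pose at the moment of the call.
A pose or a line that the arm cannot do raises manip.IKError and nothing moves.
- close_job(): hands the job in; it is judged then, once.
The state is a dict: "time": time; "joints": joint angles; "qvel": joint speeds; "joint_torque": joint torques, N m; "ee_pos": TCP position; "eef_rot": TCP orientation; "ft_force": force on the tool from outside, world axes, zero at the start; "ft_torque": the same for the moment, N m; "finger_gap": finger opening in m; "finger_force": force on a finger pad.
Only numpy, scipy, OpenCV 4.12 (cv2) and the standard library are available. Lean on these libraries where they do the work, as an engineer would, in place of code of your own. Each camera call takes 0.05 s, during which the arm holds its last target. There are 200 camera calls.

## Working session

There is one attempt and no reset: what is moved stays moved. The work goes in short steps, each a Python script; the robot and the scene stay as the last script left them, time stands still between calls to the robot, and variables do not carry over. Pictures are saved under pics/ and viewed, at most 14 in all, crops included, and the job is handed in when it is done.

```bash
mkdir -p pics; ls; python3 - <<'E'
from workcell import *
import cv2,numpy as np
for n in ["scene","top"]:
    p,d=grab_frame(n); np.savez(f'pics/{n}0.npz',p=p,d=d)
    cv2.imwrite(f'pics/{n}0.png',cv2.resize(p[:,:,::-1],(800,600),interpolation=cv2.INTER_CUBIC))
    c=camera_model(n); print(n,c['K'],c['dist_coeffs'],c['R'],c['t'],(d>0).mean())
s=sensors.read_state();print(s['time'],s['ee_pos'],s['eef_rot'])
E
```

```text
pics
scene [[412.57535589   0.         277.56736804]
 [  0.         412.57535589 211.3427008 ]
 [  0.           0.           1.        ]] [-0.02436886  0.          0.          0.          0.        ] [[ 0.69557524 -0.71844804  0.00273838]
 [-0.43591384 -0.42505954 -0.79328653]
 [ 0.57109913  0.55059677 -0.60884233]] [-0.35512499  0.24800255  0.71004983] 0.996109693877551
top [[502.48893563   0.         283.59608678]
 [  0.         502.48893563 208.90645841]
 [  0.           0.           1.        ]] [-0.13327339  0.          0.          0.          0.        ] [[ 0.00323132 -0.99989765  0.01393733]
 [-0.99372226 -0.00476935 -0.11177354]
 [ 0.11182857 -0.01348866 -0.99363596]] [0.01374646 0.51302198 0.94902998] 0.9959396258503401
0.1 [0.22279717 0.58356935 0.232189  ] [[-9.34184969e-01  3.56788647e-01 -5.51802565e-04]
 [ 3.56789041e-01  9.34184429e-01 -1.01625513e-03]
 [ 1.52897073e-04 -1.14624737e-03 -9.99999331e-01]]
```

View pics/top0.png

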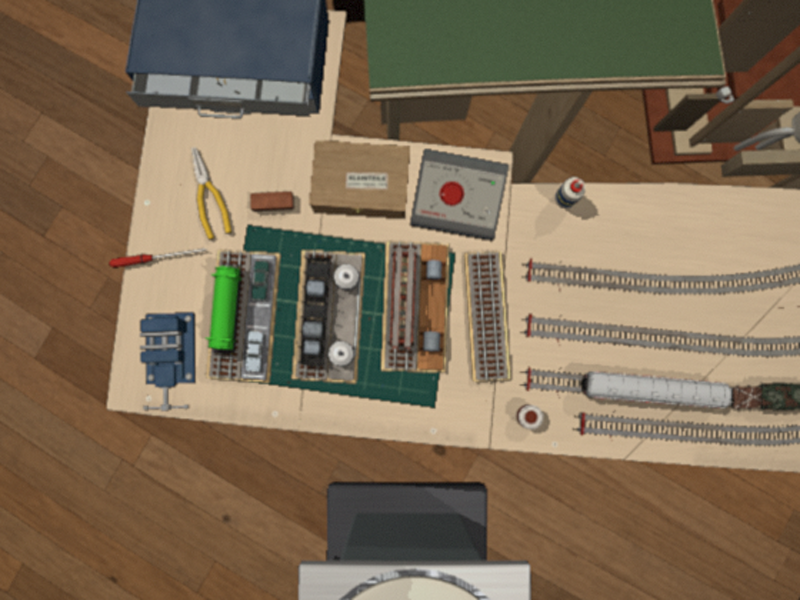

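View pics/scene0.png

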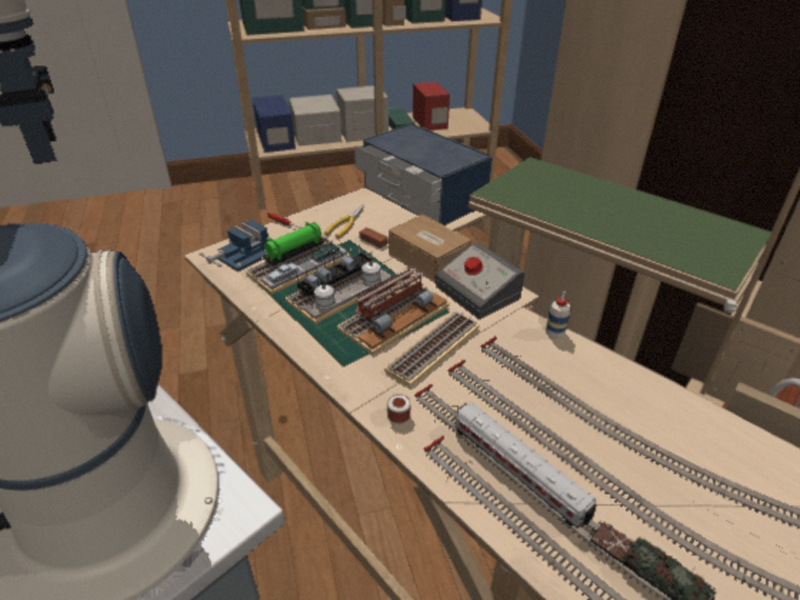

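The top view (800x600 scale) shows the green wagon at (225,307) on the car yard, the coil wagon at (315,315) on the tank yard and the carrier at (403,305) on the coil dock. The spare track is empty at (487,316), and the vise at (170,345) is close to the green wagon. The scene view agrees. The modules' x axes point roughly along world +x.

Next I'll take a closer look with the wrist camera and make an ortho point map.

```bash
cat > h.py <<'E'
import numpy as np, cv2
from workcell import *
def cloud(d,c):
    h,w=d.shape; u,v=np.meshgrid(np.arange(w),np.arange(h))
    n=cv2.undistortPoints(np.stack([u,v],-1).reshape(-1,1,2).astype(np.float64),np.array(c['K']),np.array(c['dist_coeffs'])).reshape(h,w,2)
    P=np.dstack([n*d[...,None],d]); return (P-np.array(c['t']))@np.array(c['R'])
def Rz(yaw):  # tool down, tool y across (world y rotated by yaw deg)
    a=np.radians(yaw);c,s=np.cos(a),np.sin(a)
    return np.array([[c,s,0],[s,-c,0],[0,0,-1.]]).T@np.eye(3) if 0 else np.array([[-c,-s*-1,0],[-s,c*1,0],[0,0,-1.]])@np.eye(3)
def ortho(p,P,d,x0,x1,y0,y1,s):
    H,W=int((x1-x0)*s),int((y1-y0)*s); im=np.zeros((H,W,3),np.uint8); z=np.full((H,W),-1.)
    r=((x1-P[...,0])*s).round().astype(int); c=((y1-P[...,1])*s).round().astype(int)
    m=(d>0)&(r>=0)&(r<H)&(c>=0)&(c<W)
    o=np.argsort(P[...,2][m]); im[r[m][o],c[m][o]]=p[m][o]; z[r[m][o],c[m][o]]=P[...,2][m][o]
    return im,z
E
python3 - <<'E'
from h import *
f=np.load('pics/top0.npz');c=camera_model('top');P=cloud(f['d'],c)
s=600/800*0+0.7
for n,(u,v) in dict(green=(225,307),coil=(315,315),carr=(403,305),spare=(487,316),vise=(165,335),vise2=(185,330),box=(360,170),ctrl=(455,190),glue=(572,185),tin=(530,417),rub=(271,201),table=(280,150)).items():
    print(n,P[int(v*.7),int(u*.7)].round(3))
print(Rz(0),np.linalg.det(Rz(10)))
w=camera_model('wrist');print(w['K'],w['dist_coeffs']);s=sensors.read_state()
R=np.array(s['eef_rot']);cp=-np.array(w['R']).T@w['t'];print(R.T@(cp-s['ee_pos']),np.array(w['R'])@R)
for x,y in((.5,.28),(.5,.1)):
  for yaw in (0,180):
    print(x,y,yaw,manip.inverse_kinematics([x,y,.35],Rz(yaw)))
E
```

```text
green [0.498 0.255 0.062]
coil [0.49  0.138 0.038]
carr [0.504 0.019 0.042]
spare [ 0.491 -0.096  0.016]
vise [0.46  0.335 0.06 ]
vise2 [0.47  0.32  0.022]
box [0.686 0.08  0.06 ]
ctrl [ 0.654 -0.049  0.07 ]
glue [ 0.665 -0.208  0.067]
tin [ 0.354 -0.153  0.029]
rub [0.652 0.205 0.022]
table [ 0.732  0.197 -0.001]
[[-1.  0.  0.]
 [ 0.  1.  0.]
 [ 0.  0. -1.]] 0.9396926207859083
[[290.75309483   0.         283.93000577]
 [  0.         290.75309483 207.80454242]
 [  0.           0.           1.        ]] [0.00449049 0.         0.         0.         0.        ]
[ 8.30186030e-02  2.16558638e-05 -1.52254967e-01] [[ 3.08298517e-04  9.99999870e-01 -4.07254058e-04]
 [-9.56177443e-01  1.75549111e-04 -2.92787750e-01]
 [-2.92787641e-01  4.79673173e-04  9.56177372e-01]]
0.5 0.28 0 [ 2.32791145e+01  1.87878774e+01  7.41943137e+01 -2.54444375e-14
  8.70178089e+01 -6.67208855e+01]
0.5 0.28 180 [ 2.32791145e+01  1.87878774e+01  7.41943137e+01 -2.54444375e-14
  8.70178089e+01  1.13279114e+02]
0.5 0.1 0 [ 4.59755905e+00  1.30758113e+01  8.24031427e+01 -2.54444375e-14
  8.45210460e+01 -8.54024410e+01]
0.5 0.1 180 [ 4.59755905e+00  1.30758113e+01  8.24031427e+01 -2.54444375e-14
  8.45210460e+01  9.45975590e+01]
```

```bash
python3 - <<'E'
import re
t=open('h.py').read()
a=t.index('    return np.array([[c,s,0]');b=t.index('def ortho')
open('h.py','w').write(t[:a]+'    return np.array([[-c,-s,0],[-s,c,0],[0,0,-1.]])\n'+t[b:])
E
python3 - <<'E'
from h import *
for i,(x,y) in enumerate(((.49,.26),(.49,.13),(.49,0),(.49,-.1))):
    manip.move_to([x,y,.19],Rz(0)) if i==0 else manip.move_linear([x,y,.19])
    manip.sleep(.3)
    c=camera_model('wrist');p,d=grab_frame('wrist')
    np.savez(f'pics/w{i}.npz',p=p,d=d,K=c['K'],dist_coeffs=c['dist_coeffs'],R=c['R'],t=c['t'])
    P=cloud(d,c);im,z=ortho(p,P,d,.34,.64,y-.15,y+.15,1000);np.savez(f'pics/o{i}.npz',im=im,z=z)
im=[cv2.resize(np.load(f'pics/o{i}.npz')['im'][:,:,::-1],(400,400)) for i in(0,1,2,3)]
im=cv2.medianBlur(np.hstack(im[:2]),3),cv2.medianBlur(np.hstack(im[2:]),3)
cv2.imwrite('pics/oa.png',im[0]);cv2.imwrite('pics/ob.png',im[1])
cv2.imwrite('pics/w1.png',np.load('pics/w1.npz')['p'][::-1,::-1,::-1][:, :])
s=sensors.read_state();print(s['time'],s['ee_pos'])
E
```

```text
5.9083 [ 0.49002287 -0.09959194  0.19002977]
```

View pics/oa.png

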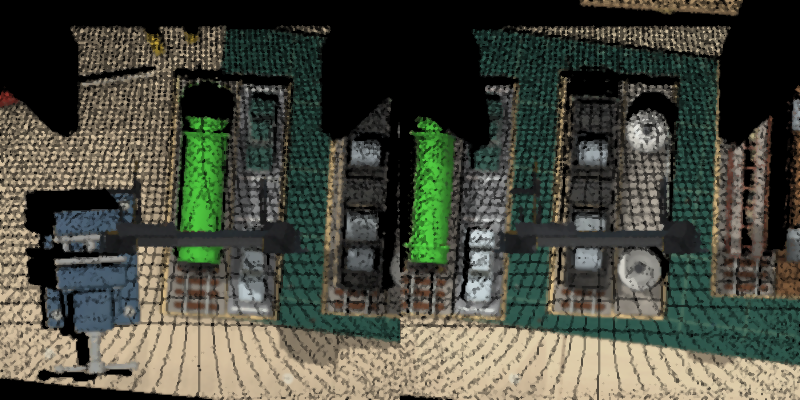

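View pics/ob.png

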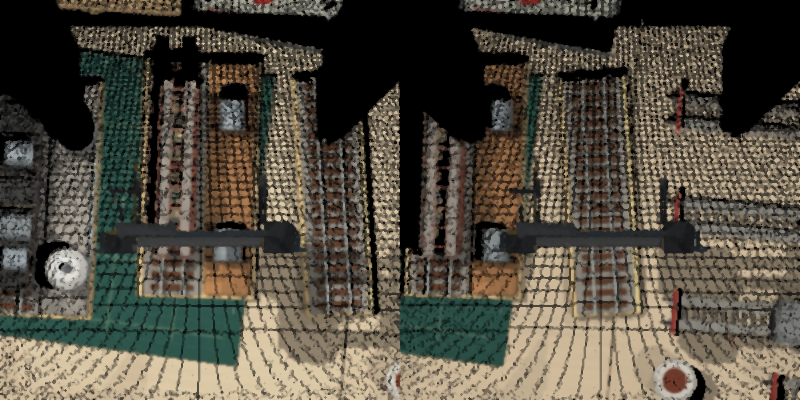

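The ortho crops cover all three wagons, their modules and the spare track, and show no overlaps. The vise's right edge is within about 35 mm of the green wagon. Next I'll fit rectangles.

```bash
cat > fit.py <<'E'
from h import *
def fused(files):
    A=[];C=[]
    for f in files:
        f=np.load(f); P=cloud(f['d'],f); m=(f['d']>0)&(P[...,2]<.085)&(P[...,2]>-.02); A.append(P[m]);C.append(f['p'][m])
    return np.vstack(A),np.vstack(C)
def rect(xy,s=2000,close=9,ero=1):
    """min-area rect of points' mask: centre, long, short, yaw deg"""
    o=xy.min(0)-.02; q=((xy-o)*s).round().astype(int); M=np.zeros(q.max(0)[::-1]+40,np.uint8); M[q[:,1],q[:,0]]=255
    M=cv2.morphologyEx(M,cv2.MORPH_CLOSE,np.ones((close,close))); M=cv2.morphologyEx(M,cv2.MORPH_OPEN,np.ones((close,close)))
    n=max(cv2.findContours(M,0,1)[0],key=cv2.contourArea); (c,(w,h),a)=cv2.minAreaRect(n)
    if w<h: w,h,a=h,w,a+90
    a=(a+90)%180-90
    return np.array([*(np.array(c)/s+o),w/s,h/s,a]).round(4)
E
python3 - <<'E'
from fit import *
f=np.load('pics/top0.npz');c=camera_model('top');np.savez('pics/top0c.npz',p=f['p'],d=f['d'],**{k:c[k] for k in('K','dist_coeffs','R','t')})
approx=dict(car=(.495,.235,.06),tank=(.49,.12,.06),coil=(.5,.0,.06),spare=(.491,-.096,.035))
for name,fs,cl in(('top',['pics/top0c.npz'],11),('wrist',[f'pics/w{i}.npz' for i in range(4)],9)):
    X,C=fused(fs); print(name,'table z',np.median(X[(X[:,0]>.36)&(X[:,0]<.39)&(abs(X[:,1]-.1)<.1)][:,2]))
    for n,(x,y,hw) in approx.items():
        m=(X[:,2]>.007)&(abs(X[:,0]-x)<.115)&(abs(X[:,1]-y)<hw)
        print(n,rect(X[m][:,:2],close=cl))
    hsv=cv2.cvtColor(C[None],cv2.COLOR_RGB2HSV)[0]
    g=(abs(hsv[:,0].astype(int)-60)<12)&(hsv[:,1]>150)&(hsv[:,2]>90)&(X[:,2]>.03)&(X[:,1]>.2)
    print('green',rect(X[g][:,:2],close=cl),X[g][:,2].max())
    m=(abs(X[:,0]-.5)<.1)&(abs(X[:,1]-.015)<.026)&(X[:,2]>.045); print('carrier',rect(X[m][:,:2],close=cl),np.percentile(X[m][:,2],95))
    m=(abs(X[:,0]-.49)<.1)&(abs(X[:,1]-.138)<.024)&(X[:,2]>.024); print('coilw',rect(X[m][:,:2],close=cl),np.percentile(X[m][:,2],95))
    m=(abs(X[:,0]-.47)<.1)&(X[:,1]>.285)&(X[:,2]>.012); print('vise lo',X[m][:,:2].min(0),X[m].max(0)); 
    for z in(.02,.03,.04): 
        m2=m&(X[:,2]>z)&(X[:,0]>.46);print(z,X[m2][:,1].min(),X[m2][:,0].max())
E
```

```text
top table z 0.0016853133601533738
car [ 0.4904  0.2407  0.1793  0.0888 -3.2007]
tank [ 0.4915  0.1212  0.1803  0.0908 -3.3019]
coil [ 0.5056  0.0022  0.1796  0.0884 -1.9091]
spare [ 0.4928 -0.0979  0.18    0.0526  3.6745]
green [ 0.4964  0.2579  0.1067  0.0263 -3.1548] 0.07018917054275563
carrier [ 0.5143  0.0198  0.1308  0.03   -1.7715] 0.05837454471244828
coilw [ 0.4977  0.1409  0.1488  0.037  -2.7702] 0.05131781349305919
vise lo [0.3707753  0.28523299] [0.56972858 0.43608241 0.06336134]
0.02 0.3180478007645947 0.4879689410012409
0.03 0.3180478007645947 0.48743351341867713
0.04 0.3180478007645947 0.4835890502399503
wrist table z 0.00039685910144419474
car [ 0.4913  0.2397  0.1795  0.0895 -3.8141]
tank [ 0.4918  0.1205  0.1793  0.0892 -3.2195]
coil [ 5.0480e-01  1.0000e-03  1.7740e-01  8.9800e-02 -1.7899e+00]
spare [ 0.4939 -0.0987  0.181   0.0537  3.5138]
green [ 0.4976  0.2572  0.1082  0.0327 -4.0496] 0.06750212881625954
carrier [ 0.5137  0.0187  0.1318  0.032  -2.0826] 0.05816786749899792
coilw [ 0.4947  0.1392  0.1494  0.0385 -2.997 ] 0.0502631947837252
vise lo [0.3700132  0.28500653] [0.56998988 0.43466    0.05973734]
0.02 0.31616043776340486 0.489652005184955
0.03 0.31616043776340486 0.4845717431139834
0.04 0.31616043776340486 0.4845717431139834
```

```bash
python3 - <<'E'
from fit import *
for fs in(['pics/top0c.npz'],[f'pics/w{i}.npz' for i in range(4)]):
    X,C=fused(fs)
    def q(n,x0,x1,y0,y1):
        m=(X[:,0]>x0)&(X[:,0]<x1)&(X[:,1]>y0)&(X[:,1]<y1); Y=X[m]; h=Y[:,2]>.008
        print(n,m.sum(),np.percentile(Y[:,2],[50,90,98,100]).round(4), 'high: x',Y[h][:,0].min() if h.any() else '',Y[h][:,0].max() if h.any() else '','ymax',Y[h][:,1].max() if h.any() else '')
    q('bumperstrip',.45,.53,-.175,-.135)
    q('carfar',.52,.57,.205,.225); q('carnear',.41,.465,.2,.225); q('cargap',.48,.505,.205,.225)
    q('leftstrip',.495,.545,.295,.32)
    q('dockgap',.49,.525,-.035,-.01);q('tankgap',.47,.52,.085,.11)
E
```

```text
bumperstrip 797 [0.0013 0.006  0.0159 0.0213] high: x 0.46330565413308394 0.4954195438686407 ymax -0.14799574608896243
carfar 256 [0.0277 0.0324 0.0345 0.0356] high: x 0.5200180223389257 0.5696055096544809 ymax 0.2247820977410379
carnear 413 [0.02   0.0313 0.0337 0.0354] high: x 0.41076657186591864 0.4649907592177743 ymax 0.22496620752555813
cargap 123 [0.0174 0.0194 0.0203 0.022 ] high: x 0.4811525709488176 0.5049494783954217 ymax 0.22383078554809915
leftstrip 299 [0.0011 0.0034 0.0045 0.0116] high: x 0.4952296247477448 0.4953850815853334 ymax 0.31773971476907936
dockgap 233 [0.0173 0.0196 0.0209 0.0219] high: x 0.490222480340572 0.5246019765020753 ymax -0.010650428801904595
tankgap 335 [0.0172 0.0191 0.0207 0.0219] high: x 0.4700954577987228 0.5198904407400591 ymax 0.10952690138449694
bumperstrip 6513 [0.0001 0.0057 0.0154 0.0174] high: x 0.4625195833820764 0.4961956888906173 ymax -0.14784669598538608
carfar 2437 [0.0264 0.0314 0.0323 0.0334] high: x 0.5200175442447832 0.5699879820574265 ymax 0.2249660391604513
carnear 4791 [0.0171 0.0303 0.0321 0.0343] high: x 0.41020180885387103 0.46499904090850164 ymax 0.22497494599091905
cargap 1327 [0.0162 0.0172 0.0178 0.019 ] high: x 0.4800328952405461 0.5048279610640825 ymax 0.22498081436538908
leftstrip 1402 [-0.      0.0009  0.0017  0.0105] high: x 0.4950257994833739 0.4956128004387896 ymax 0.3196935846406449
dockgap 1831 [0.0162 0.0171 0.0176 0.019 ] high: x 0.4900088524819662 0.5249923842455477 ymax -0.010001777124705671
tankgap 3568 [0.0162 0.0172 0.0177 0.0188] high: x 0.47000047702032105 0.5199292810806169 ymax 0.10998919804616127
```

```bash
cat > go.py <<'E'
from fit import *
import json
V=.3
def ax(p,yaw,dx,dy=0):
    a=np.radians(yaw); return np.array([p[0]+dx*np.cos(a)-dy*np.sin(a),p[1]+dx*np.sin(a)+dy*np.cos(a)])
def T(p,z): return [float(p[0]),float(p[1]),z]
def carry(src,syaw,dst,dyaw,z,s,f,up=.13):
    """grip at s (m) along the wagon from its middle, TCP height z; put the middle at dst"""
    a=ax(src,syaw,s); b=ax(dst,dyaw,s)
    manip.move_linear(T(a,.19),v=V,rotation=Rz(syaw)); claw.let_go()
    manip.move_linear(T(a,z+.03),v=V)
    hit=manip.move_linear(T(a,z),v=.06,guard=12); claw.grab(f)
    st=sensors.read_state(); print('grip',hit,st['finger_gap'],st['finger_force'],np.round(st['ee_pos'],4)); gap=st['finger_gap']
    manip.move_linear(T(a,z+.02),v=.06); manip.move_linear(T(a,up),v=.15)
    print('held',sensors.read_state()['finger_gap'])
    manip.move_linear(T(b,up),v=.2,rotation=Rz(dyaw)); manip.move_linear(T(b,z+.02),v=.15)
    print('over',sensors.read_state()['finger_gap'])
    hit=manip.move_linear(T(b,z+.0005),v=.03,guard=4)
    st=sensors.read_state(); print('down',hit,np.round(st['ee_pos'],4),st['ft_force'].round(2) if hasattr(st['ft_force'],'round') else st['ft_force'])
    manip.sleep(.2); claw.let_go(); manip.sleep(.1)
    manip.move_linear(T(b,z+.03),v=.06); manip.move_linear(T(b,.19),v=V)
def look(tag,x,y):
    manip.move_linear([x,y,.19],v=V,rotation=Rz(0)); manip.sleep(.3)
    c=camera_model('wrist');p,d=grab_frame('wrist')
    np.savez(f'pics/{tag}.npz',p=p,d=d,K=c['K'],dist_coeffs=c['dist_coeffs'],R=c['R'],t=c['t'])
    cv2.imwrite(f'pics/{tag}.png',np.ascontiguousarray(p[::-1,::-1,::-1])); return f'pics/{tag}.npz'
TR=dict(car=((.4919,.2582),-3.5),tank=((.4927,.1388),-3.25),coil=((.5058,.0196),-1.85),spare=((.4934,-.0983),3.6))
E
python3 - <<'E'
from go import *
carry((.514,.0192),-1.9,*TR['spare'],.041,0,20)
X,C=fused([look('s1',.47,-.04)])
m=(abs(X[:,0]-.49)<.1)&(abs(X[:,1]+.098)<.03)&(X[:,2]>.045); print('carrier',rect(X[m][:,:2]),np.percentile(X[m][:,2],95))
print(sensors.read_state()['time'])
E
```

```text
grip False 0.029088292938751925 19.999925047159195 [0.514  0.0192 0.041 ]
held 0.028889868824908457
over 0.028883298393837638
down True [ 0.4931 -0.0982  0.041 ] [-0.02 -0.58  6.62]
carrier [ 0.493  -0.0984  0.132   0.0303  3.6678] 0.05681070978918176
15.2333
```

View pics/s1.png

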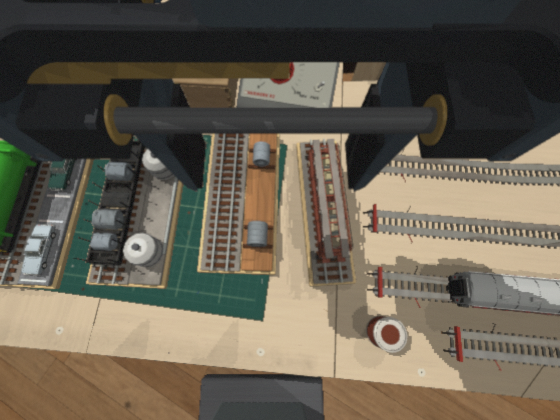

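The carrier stands square on the spare track at about (328,210), and the coil dock at (245,200) is free. The coil wagon is next.

```bash
python3 - <<'E'
from go import *
carry((.496,.140),-3.0,*TR['coil'],.040,0,25)
X,C=fused([look('s2',.47,.03)])
m=(abs(X[:,0]-.5)<.1)&(abs(X[:,1]-.0196)<.024)&(X[:,2]>.024); print('coilw',rect(X[m][:,:2]),np.percentile(X[m][:,2],95))
print(sensors.read_state()['time'])
E
```

```text
grip False 0.03185421637373959 25.000028908252716 [0.496 0.14  0.04 ]
held 0.03146256973160602
over 0.03180529997111162
down True [0.5055 0.0196 0.04  ] [-0.93 -0.06  7.92]
coilw [ 0.5053  0.0208  0.1448  0.0367 -1.9637] 0.050154044478085795
24.625
```

View pics/s2.png

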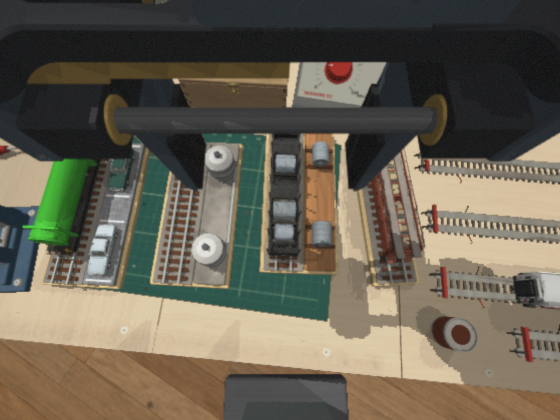

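The coil wagon is on its dock at about (285,200), in line, and the tank yard at (185,215) is free. Next is the green wagon, gripped 22 mm forward and 10 mm higher to clear the vise and the parked car.

```bash
python3 - <<'E'
from go import *
carry((.497,.2575),-3.5,*TR['tank'],.057,.022,20)
X,C=fused([look('s3',.47,.13)])
hsv=cv2.cvtColor(C[None],cv2.COLOR_RGB2HSV)[0]
g=(abs(hsv[:,0].astype(int)-60)<12)&(hsv[:,1]>150)&(hsv[:,2]>90)&(X[:,2]>.03)
print('green',rect(X[g][:,:2]),X[g][:,2].max())
print(sensors.read_state()['time'])
E
```

```text
grip False 0.03416639526171497 19.991742968559265 [0.519  0.2562 0.057 ]
held 0.03448742140676431
over 0.03427953401557978
down True [0.5143 0.1375 0.057 ] [-0.8   0.24  6.02]
green [ 0.4931  0.1387  0.1084  0.0309 -3.4682] 0.06723597386707543
33.7833
```

View pics/s3.png

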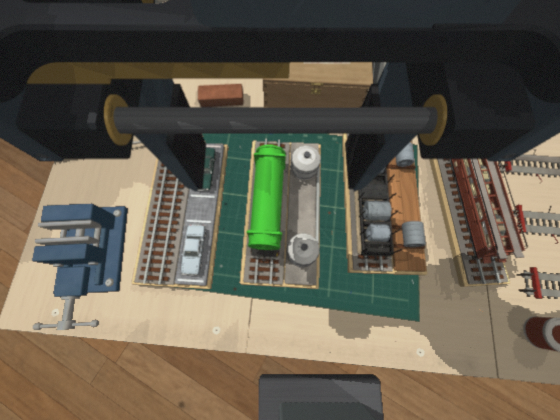

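The green wagon is on the tank yard at (267,195). The car yard at (180,215) is free, with the vise's edge at about x=125. The carrier goes there now, with a raised and forward-offset grip.

```bash
python3 - <<'E'
from go import *
carry((.493,-.0983),3.6,*TR['car'],.054,.020,20)
a=look('s4',.47,.22); 
manip.move_linear([.40,.45,.30],v=V)
p,d=grab_frame('top');c=camera_model('top')
np.savez('pics/top1.npz',p=p,d=d,K=c['K'],dist_coeffs=c['dist_coeffs'],R=c['R'],t=c['t'])
cv2.imwrite('pics/top1.png',cv2.resize(p[130:290,110:380,::-1],(800,474),interpolation=cv2.INTER_CUBIC))
for fs in([a],['pics/top1.npz']):
    X,C=fused(fs)
    for n,y,w,z in(('car',.2582,.026,.045),('tank',.1388,.022,.024),('coil',.0196,.024,.024)):
        m=(abs(X[:,0]-.495)<.1)&(abs(X[:,1]-y)<w)&(X[:,2]>z)
        r=rect(X[m][:,:2],close=11); t,yaw=TR[n]; e=(r[:2]-t); an=np.radians(yaw)
        print(n,r,'along',round(e[0]*np.cos(an)+e[1]*np.sin(an),4),'across',round(-e[0]*np.sin(an)+e[1]*np.cos(an),4),'zmax',np.percentile(X[m][:,2],95).round(4))
print(sensors.read_state()['time'])
E
```

```text
grip False 0.02886192199827753 19.999977350234985 [ 0.513 -0.097  0.054]
held 0.028542944964181492
over 0.028766133179879985
down True [0.5115 0.2569 0.054 ] [-0.65  0.05  7.83]
car [ 0.492   0.2578  0.1312  0.0303 -3.3274] along 0.0001 across -0.0004 zmax 0.0559
tank [ 0.4878  0.1398  0.1183  0.0322 -2.4367] along -0.0049 across 0.0007 zmax 0.0642
coil [ 0.4882  0.0219  0.1153  0.0375 -1.5482] along -0.0177 across 0.0017 zmax 0.0503
car [ 0.4906  0.2593  0.1307  0.031  -3.2705] along -0.0014 across 0.001 zmax 0.0585
tank [ 0.4922  0.1401  0.1196  0.0326 -2.978 ] along -0.0006 across 0.0013 zmax 0.0663
coil [ 0.5056  0.0227  0.1449  0.0364 -2.0454] along -0.0003 across 0.0031 zmax 0.051
45.425
```

View pics/top1.png

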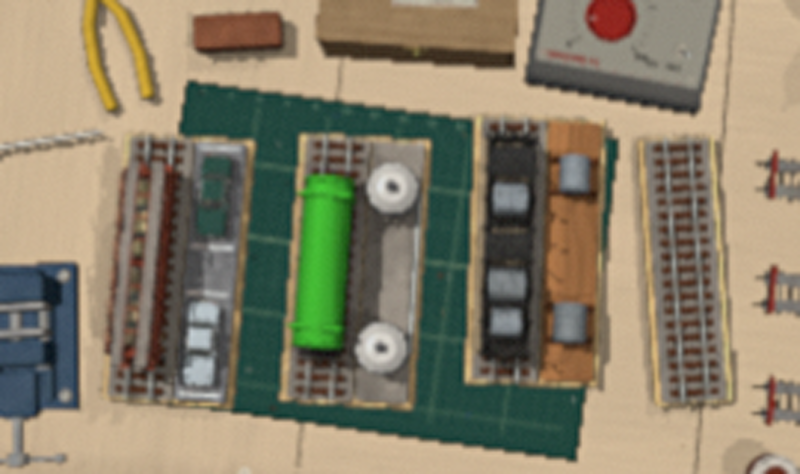

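View pics/s4.png

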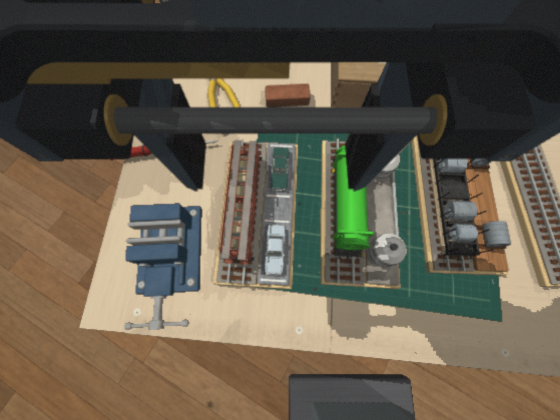

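All three wagons are central on their own tracks: in the top crop, the carrier is at (145,265), the tank wagon at (322,262) and the coil wagon at (510,250). The full top view puts them within about 3 mm. The wrist view's -18 mm reading for the coil wagon comes from occlusion, as only 115 mm of its length was visible. The gripper is clear, so I'm handing in.

```bash
python3 -c "
from workcell import *
print(close_job())"
```

```text
the job is handed in; nothing more can be done
None
```

The job is handed in: the top view before hand-in showed all three wagons standing on their own tracks, within about 3 mm of the middle and 1° of the rails, at 45 s on the robot's clock; the bystanders were not touched, and no verdict came back.

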